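# Free the arbor press's holding pawl and press a drill bush home

## Robot

A 6-joint arm with a two-finger parallel gripper is mounted at the origin on the work surface. World frame = base frame: x ahead of the robot, y to its left, z up, the work surface at z = 0. Lengths are in mm, angles in rad, forces in N, time in s.
With the tool pointing down it reaches from about 350 to 975 mm from the base axis. Payload 7.1 kg.
Tool frame: the origin (TCP) lies at the very end of the fingers, on their centre line; the grasp point (between the pads) lies 19 mm behind it (ctrl.grasp_offset is the distance from the TCP to the grasp point, in mm); z points along the fingers, y is the line along which they close (so a half turn about z gives the same grasp; the last joint's range is limited). The gripper opens to 88 mm and grips with 3 to 60 N. Pads are 20 mm wide; open, the fingers measure 115 mm over their backs; the gripper's body (75 mm by 178 mm) begins 61 mm behind the grasp point.
Start: joints at [1.197, 0.423, 1.63, -0, 1.089, -0.019], TCP at [217.095, 586.067, 222.675] pointing down, gripper open.
Joint ranges: [-3, 3], [-0.9, 2.11], [0.09, 2.58], [-1.31, 4.45], [0.11, 2.69], [-2.54, 2.54]. Speed limits (rad/s): [2.39, 2.39, 3.01, 3.14, 3.14, 3.14].

## Interface

Orientations are given as a rotation vector (axis times angle).
In Python, from workcell import ctrl, viewer, ticket, models gives the robot as it stands.
- The arm moves only by the tool play_rows, never from a script. Its arguments are lists of equal length, an entry for each row: "dp": the shift along the world's x, y, z in mm, a list of three; "yaw": the turn about the world's z in degrees. In form: {"dp": [[tx, ty, tz], ...], "yaw": [yaw, ...]}. A call has 1 to 8 rows; each row shifts and turns the commanded pose from where the row before left it; what a row does not reach is not made up. A row lasts 1/12 s, in which the tool goes at most 41.7 mm and 7.16 degrees, less where a joint would pass 70% of its speed; a pose out of reach is approached as far as the arm can. A call is refused whole if a number of a shift passes 41.7 or a number of a turn 7.16, either way. A call with a gripper value outside its range is refused whole. "gripper" is the closure, from 0 (fully open) to 1 (shut), set as the call begins (left out, the last holds). The fingers move at their own pace and stop on an object; the grip force is fixed at half the most. Time passes only in rows, so rows that do not move let the fingers close. It gives the time, the measured TCP pose, the force, the opening and the grip force at its end, in the units of the state.
- ctrl.get_obs(): the state, without advancing time (a new reading comes with each control period).
- viewer.get_image(name): name is "side" or "top" or "wrist"; returns a dict with "pixels" (400x640x3 uint8, red, green, blue), "range_z" (400x640 float32, mm along the optical axis (not along the pixel's ray), 0 where there is no reading), "fx", "fy", "cx", "cy" (pixels), "T" (4x4, takes a point from camera to world coordinates); the wrist camera has in their place "hand_eye" (4x4, takes a point from camera to tool coordinates, whose origin is the TCP and whose axes are the flange's). Camera axes: x right, y up, looking along -z (the intrinsics and any distortion apply to the point x, -y, -z); pixel columns grow to the right and rows downward; lengths in mm; the calibration is good to about 2 mm. The wrist camera is an equidistant fisheye: a pixel r from the principal point sees the ray r / f radians off the axis. A picture is of the moment at which its call begins: read the wrist's pose just before it.
- ticket.close_job(): hands the job in; it is judged then, once.
Trained networks look in a picture, given as the dict that the camera call returned (one of the last four; its "shot" number tells which), for a name from the list of things; names that differ only in an ending like _2 or _b are one class to them, and where a whole thing is asked for, a point or a joint stands for the part that bears it (a point fixed in the world has none). Each returns a list of dicts, best first, with "conf" (0 to 1); they miss things now and then, are a little off and sometimes report something else, mostly with a low value. They report only what shows in the picture. A call takes as long as a camera call. They do not tell look-alikes from the thing itself.
- models.look_for(picture, name): "bbox" ([centre column, centre row, width, height] in pixels, round what is visible of it).
- models.landmark_of(picture, name): "location" ([column, row] in pixels: a listed point, or the origin of a listed thing).
The state is a dict: "t": time; "qpos": joint angles; "qvel": joint speeds; "joint_torque": joint torques, N m; "ee_pos": TCP position; "orientation": TCP orientation; "ft_force": force on the tool from outside, world axes, zero at the start; "moment": the same for the moment, N m; "width": finger opening in mm; "grasp_force": force on a finger pad.
Only numpy, scipy, OpenCV 4.12 (cv2) and the standard library are available. Lean on these libraries where they do the work, as an engineer would, in place of code of your own. Each camera call takes 0.05 s, during which the arm holds its last target. There are 200 camera calls.

## Task

The bench arbor press is parked on its holding ratchet over a wooden drill-jig block whose brass bush stands proud of its bore. With the fingertips press the red thumb pad of the pawl down so that its nose swings clear of the ratchet teeth, then push the ball end of the lever down past the teeth until the ram has driven the bush flush with the top of the block, and leave the lever down and the pawl free. Do not lean hard on the lever while the pawl still holds it or lift the lever, let only the ram touch the block and bush, and pick up or shift nothing on the bench.

Things in the scene. Friction and masses are not known exactly. Their poses are not given: they have to be found in the camera images.
- press: green cast-iron arbor press fixed to the bench: base 218 x 115 x 24, head 60 wide (local y -30 to +30), its top 260 above the bench; a 22 x 22 steel ram 25 in front of the shaft stands up to 291 high. Origin on the bench below the pinion shaft; local -x is its front (lever ball side), +y its left (ratchet wheel, pawl), -y its right (lever)
- pawl_pad (a point): middle of the upper face of the pawl's red thumb pad, 30 x 30, 6 thick, left of the head (local x -16, y +56), about 266 above the bench as parked, clear from above; its pivot is 53 behind it. Pressed straight down (about 4 N) it sinks 18 mm to its stop and swings the brass nose out of the wheel
- pawl (a joint): angle of the pawl (rad): 0 with the nose fully in the teeth, grows as the pad is pressed down, clear of the teeth above 0.12, against its stop at 0.35. Its pivot is stiff: it stays where it is left
- lever_angle (a joint): angle of lever and ratchet wheel (rad), grows as the lever goes down: ball arm 0.55 above the horizontal at 0, 0.45 below it at 1.0. Starts at 0.03 to 0.22; the engaged pawl stops it near 0.27 (0.34 if leant on). One radian drives the ram 15 mm; at about 1.0 to 1.06 the ram face reaches the block's top. Friction holds the lever where it is left
- lever_ball (a point): centre of the black ball, diameter 30, at the end of the lever, 185 from the shaft axis; the steel bar is 13 thick. Pushing it down takes about 3 to 4 N until the ram meets the bush, then about 7 N, then it stops hard when the bush is flush
- lever_axis (a point): point on the shaft axis (along the press's local y), in the plane in which the bar swings, 200 above the bench. The ball is 200 + 185 sin(0.55 - lever angle) high and 185 cos(0.55 - lever angle) in front of this point (towards local -x)
- lever: the lever with its bar, ball, shaft and ratchet wheel, turning as one; origin on the shaft axis in the middle of the press, 200 above the bench
- block: brown wooden drill-jig block, 80 x 66 x 40, loose on the round steel anvil plate (top 38 above the bench) under the ram. Origin at the centre of its underside
- bore (a point): centre of the mouth of the block's bore, in its top face
- bush (a joint): how far the brass bush (diameter 18) has been driven into the block (m): 10 mm proud at 0, flush at 0.010. Starts at 0 to 0.003 and sits tight
- spare_bush: spare brass drill bush standing on the bench, diameter 18, height 32, like the one in the block; bystander, origin at the centre of its underside
- tape_measure: yellow tape measure standing on edge, 72 x 42 x 66; bystander, origin at the centre of its underside
- chisel: chisel with a wooden handle lying down, length 240, 26 thick; bystander, origin at the centre of its underside
- mallet: orange dead-blow mallet lying down, 250 long, head 100 wide and 56 high; bystander, origin at the centre of its underside
- glue: white glue bottle with a yellow label, diameter 60, height 190; bystander, origin at the centre of its underside
- screw_jar: amber glass jar with a steel lid, diameter 68, height 90; bystander, origin at the centre of its underside
- tin: blue-labelled finish tin, diameter 76, height 100; bystander, origin at the centre of its underside
There are look-alikes about, which are no part of the job. What is shaped like the block but green or purple is not meant.

How it is judged (in metres and radians):
On the way, in this order (a step that is already met when the one before it is completed fails the run):
1. the pawl is pressed clear of the teeth while the lever is still up (value of joint pawl above 0.12 rad and value of joint lever_angle below 0.35 rad), for 0.2 s.
2. the lever is pushed down past the teeth until the bush is flush (value of joint lever_angle above 0.9 rad and value of joint bush above 0.009 m), for 0.2 s.
At the end, for the whole second after the job is handed in: the pawl rests clear of the teeth (above 0.12 rad), the lever rests down (above 0.9 rad), the bush is flush with the block's top within 1 mm, and the block lies flat on the anvil within 12 mm of where it stood (all of step 2 and value of joint pawl above 0.12 rad and velocity of joint lever_angle between -0.05 and 0.05 rad/s and distance of bore from where it was at the start of the episode below 0.012 m and angle between block's own z axis and vertical below 0.06 rad and linear speed of block below 0.02 m/s); the robot touches nothing.
It fails at once if the lever is forced (over 20 N) against the engaged pawl (value of joint pawl below 0.08 rad and contact force between the fingers and lever above 20 N).
It fails at once if the lever is lifted (value of joint lever_angle below -0.02 rad).
It fails at once if the robot touches the block or the bush (contact force between any of the fingers, the arm and block above 1 N).
It fails at once if the block is shifted or lifted (distance of bore from where it was at the start of the episode above 0.012 m).
It fails at once if another thing on the bench is shifted over 30 mm or lifted (distance of any of spare_bush, tape_measure, chisel, mallet, glue, screw_jar, tin from where it was at the start of the episode above 0.03 m).
It also fails if it takes over 42 s, if anything falls off the work surface, if the arm or the gripper's body presses on something with over 40 N, if the wrist force passes 120 N, or if a joint passes its speed limit or range.

## Working session

There is one attempt and no reset: what is moved stays moved. The work goes in short steps, Python scripts to look and compute and a tool call to move; the robot and the scene stay as the last step left them, time stands still between calls to the robot, and variables do not carry over. Pictures are saved under pics/ and viewed, at most 10 in all, crops included, and the job is handed in when it is done.

Besides the shell and the picture viewer there is one more tool, called after "Request:" by a JSON object that holds its "fn" and its "kwargs", one argument or row to a line. play_rows: Moves the arm, as the interface text tells. Its arguments: {"type":"object","properties":{"dp":{"type":"array"},"yaw":{"type":"array"},"gripper":{"type":"number"}},"required":["dp","yaw"]}

```bash
mkdir -p pics
cat > h.py <<'E'
import numpy as np, cv2
from workcell import ctrl, viewer, ticket, models
def world(p, uv, z=None, w=2):
    u,v=uv; r=p["range_z"]; iu,iv=int(round(u)),int(round(v))
    a=r[max(iv-w,0):iv+w+1, max(iu-w,0):iu+w+1]; a=a[a>0]
    d=np.median(a) if len(a) else np.nan
    c=np.array([(u-p["cx"])/p["fx"], -(v-p["cy"])/p["fy"], -1.])
    T=np.array(p["T"])
    if z is not None:
        ray=T[:3,:3]@c; d=(z-T[2,3])/ray[2]
    return T[:3,:3]@(c*d)+T[:3,3]
E
python3 - <<'E'
from h import *
np.set_printoptions(precision=1,suppress=True)
o=ctrl.get_obs(); print({k:o[k] for k in ("t","ee_pos","orientation","ft_force","width")})
for n in ("side","top"):
    p=viewer.get_image(n); cv2.imwrite(f"pics/{n}0.png",p["pixels"][:,:,::-1])
    print(n,np.array(p["T"])[:3,3])
    for k in ("press","pawl_pad","lever_ball","lever_axis","bore","block"):
        for r in models.landmark_of(p,k)[:2]:
            print(k,np.round(r["conf"],2),np.array(r["location"]),world(p,r["location"]))
    for k in ("spare_bush","tape_measure","chisel","mallet","glue","screw_jar","tin"):
        for r in models.look_for(p,k)[:1]:
            print(k,np.round(r["conf"],2),np.array(r["bbox"]),world(p,r["bbox"][:2]))
E
```

```text
{'t': 0.0, 'ee_pos': array([216.9, 585.5, 221.9]), 'orientation': array([-0.6, -3.1,  0. ]), 'ft_force': array([-0.7, -0.5, -0.1]), 'width': 87.48961320167598}
side [ 485.6 -928.2 1177.1]
press 0.92 [339.9 226. ] [648.4  32.9  23.2]
pawl_pad 0.47 [263.9 353.9] [ 382.6 -428.2   33.5]
pawl_pad 0.41 [360.6 161.5] [714.4 108.6 263. ]
lever_ball 0.92 [302.3 144.5] [535.1 539.1  -1. ]
lever_axis 0.92 [332.5 189.8] [613.8  27.8 216.1]
bore 0.85 [352.7 266.4] [ 669.8 -153.3   36.1]
bore 0.72 [339.2 201.9] [646.1  73.3 108.1]
block 0.92 [293.  188.3] [484.7 224.7  35.9]
block 0.8 [354.8 276.4] [ 671.5 -192.4   36.4]
tape_measure 0.89 [297.5 225.   16.   25.2] [494.8  14.2  62.3]
chisel 0.57 [275.8 167.   35.5  10.2] [416.9 375.3  16.4]
mallet 0.57 [257.6 349.4  90.4  51.7] [ 360.9 -398.2   -1.7]
glue 0.79 [336.2 152.1  15.8  31. ] [665.3 358.5  98.4]
screw_jar 0.67 [323.9 348.8  25.1  31. ] [ 549.1 -446.7   83.6]
tin 0.74 [359.6 336.2  31.9  36.4] [ 648.7 -424.3   98.4]
top [ 312.8    4.5 1601.1]
press 0.82 [299.2 164.4] [615.8  52.4 217.2]
press 0.31 [303.5 166.9] [608.3  40.2 220.1]
pawl_pad 0.75 [280.9 127.5] [706.  102.6 267. ]
pawl_pad 0.34 [191.6 251.9] [377.3 389.6   0.6]
lever_ball 0.69 [244.3 188. ] [535.6 192.9 281.4]
lever_axis 0.58 [301.7 167.6] [606.6  45.2 218.3]
bore 0.86 [230.5 165.7] [646.3 273.4  40.1]
bore 0.83 [369.9 158.1] [ 678.  -162.5   44.7]
block 0.84 [237.2 218.8] [479.9 245.6  38.8]
block 0.8 [370.  161.3] [ 668.6 -163.2   40.9]
spare_bush 0.44 [267.5 141.1   2.8   6.9] [737.6 164.    2.8]
tape_measure 0.58 [301.8 213.8  25.9  18.1] [495.7  46.1  67.8]
chisel 0.88 [188.4 249.1  13.8  71.1] [385.8 400.    0.9]
mallet 0.87 [448.2 258.4  44.4  83.2] [ 371.8 -411.8    5.4]
glue 0.85 [191.4 158.1  26.9  27.7] [651.6 378.6 113. ]
screw_jar 0.83 [453.5 199.3  27.8  18.4] [ 546.3 -410.7   84.8]
tin 0.94 [446.1 164.6  28.8  28.9] [ 649.  -386.   102.2]
```

Run:
```python
import cv2
a=cv2.imread("pics/top0.png")[80:270,180:400]; cv2.imwrite("pics/topc.png",cv2.resize(a,None,fx=3,fy=3,interpolation=cv2.INTER_CUBIC))
a=cv2.imread("pics/side0.png")[100:300,240:440]; cv2.imwrite("pics/sidec.png",cv2.resize(a,None,fx=3,fy=3,interpolation=cv2.INTER_CUBIC))
```

```text
(no output)
```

View pics/topc.png

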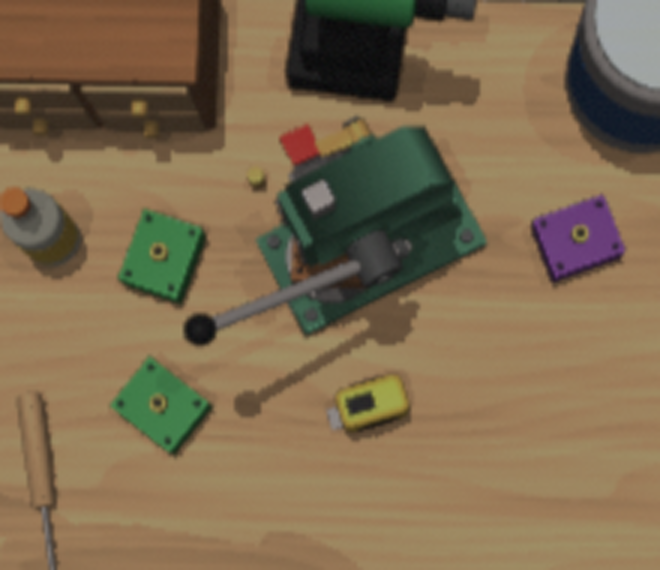

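View pics/sidec.png

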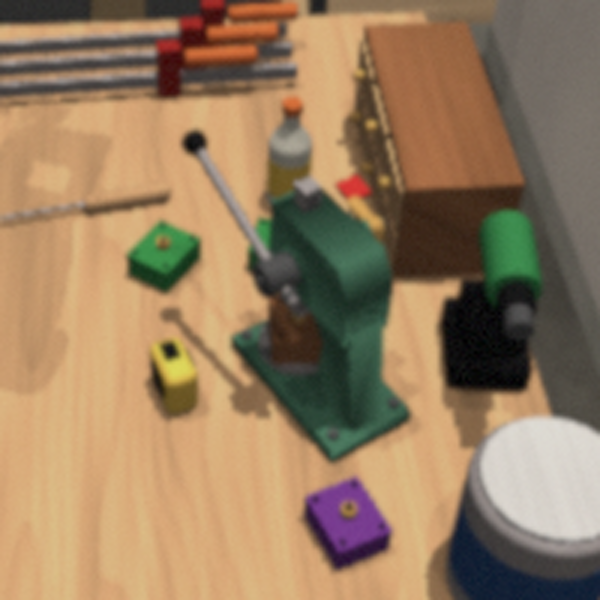

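The top view shows the red pad at about px (280,128), the ball at (247,190), and the press's lever pointing to the left and down. The side view agrees with this. Next I measure these accurately.

Run:
```python
from h import *
from scipy.spatial.transform import Rotation as R
from scipy.optimize import least_squares
np.set_printoptions(precision=1,suppress=True)
P={n:viewer.get_image(n) for n in ("top","side")}
p=P["top"]
def cen(m,box):
    u0,u1,v0,v1=box; a=np.zeros_like(m); a[v0:v1,u0:u1]=m[v0:v1,u0:u1]
    v,u=np.nonzero(a); return np.array([u.mean(),v.mean()]),len(u),np.median(p0["range_z"][v,u]),(u.min(),u.max(),v.min(),v.max())
obs={}
for n,rb,bb in (("top",(270,292,118,138),(238,256,180,200)),("side",(348,370,154,170),(294,312,138,156))):
    p0=P[n]; I=p0["pixels"].astype(int); r,g,b=I[...,0],I[...,1],I[...,2]
    red=(r>1.9*g)&(r>110)&(b<g*1.5); blk=(I.sum(2)<150)
    for k,m,bx in (("pad",red,rb),("ball",blk,bb)):
        c=cen(m,bx); obs[n,k]=c[0]; print(n,k,c, world(p0,c[0],w=1), world(p0,c[0],z=266))
def proj(p,X):
    T=np.array(p["T"]); c=T[:3,:3].T@(X-T[:3,3]); return np.array([p["cx"]+p["fx"]*c[0]/-c[2], p["cy"]-p["fy"]*c[1]/-c[2]])
s=least_squares(lambda X:np.r_[proj(P["top"],X)-obs["top","ball"],proj(P["side"],X)-obs["side","ball"]],[530,193,270]); print("ball tri",s.x,s.fun)
# press yaw: points of head/base from top depth
u,v=np.meshgrid(np.arange(255,350),np.arange(115,200)); I=p["pixels"].astype(int)[115:200,255:350]
g=(I[...,1]>1.25*I[...,0])&(I[...,1]>1.05*I[...,2])
W=np.array([world(p,(a,b),w=0) for a,b in zip(u[g],v[g])])
H=W[(W[:,2]>252)&(W[:,2]<268)][:,:2].astype(np.float32); B=W[(W[:,2]>15)&(W[:,2]<32)][:,:2].astype(np.float32)
for q in (H,B,): print(len(q),cv2.minAreaRect(q))
o=ctrl.get_obs(); print(R.from_rotvec(o["orientation"]).as_matrix())
```

```text
top pad (array([279.6, 127.7]), 100, np.float32(1379.3894), (np.int64(274), np.int64(285), np.int64(122), np.int64(134))) [706.  106.3 265. ] [705.7 106.2 266. ]
top ball (array([246.1, 189.1]), 84, np.float32(1339.2312), (np.int64(238), np.int64(251), np.int64(180), np.int64(194))) [532.6 188.  282.2] [535.3 190.3 266. ]
side pad (array([358., 162.]), 61, np.float32(1385.3191), (np.int64(353), np.int64(363), np.int64(158), np.int64(165))) [705.4 106.  263.6] [704.8 103.3 266. ]
side ball (array([304.3, 147.1]), 27, np.float32(1417.384), (np.int64(302), np.int64(307), np.int64(145), np.int64(150))) [529.7 178.6 276.8] [530.2 191.8 266. ]
ball tri [533.1 189.7 268.5] [ 0.1  0.7  0.8 -0.2]
951 ((673.4580078125, 53.31262969970703), (64.70111083984375, 139.9539337158203), 28.137924194335938)
610 ((673.5986328125, 46.65826416015625), (113.3022689819336, 212.94688415527344), 28.559919357299805)
[[-0.9  0.3  0. ]
 [ 0.3  0.9  0. ]
 [-0.   0.  -1. ]]
```

Request:
{"fn": "play_rows", "kwargs": {
  "dp": [
    [0,0,40],
    [0,0,40],
    [0,0,40],
    [28,-28,0],
    [28,-28,0],
    [28,-28,0],
    [28,-28,0],
    [28,-28,0]
  ],
  "yaw": [0,0,-7,-7,-7,-7,-7,-7],
  "gripper": 1
}}

```text
t: 2.17
ee_pos: [358.0, 444.7, 343.0]
orientation: [1.633, 2.684, 0.001]
ft_force: [1.1, -0.0, -0.2]
width: 38.1
grasp_force: 0.0
```

Request:
{"fn": "play_rows", "kwargs": {
  "dp": [
    [28,-28,0],
    [28,-28,0],
    [28,-28,0],
    [28,-28,0],
    [28,-28,0],
    [28,-28,0],
    [28,-28,0],
    [28,-28,0]
  ],
  "yaw": [0,0,0,0,0,0,0,0]
}}

```text
t: 2.83
ee_pos: [582.2, 220.4, 342.8]
orientation: [1.626, 2.688, 0.0]
ft_force: [0.7, -0.5, 0.1]
width: 0.3
grasp_force: 0.0
```

Request:
{"fn": "play_rows", "kwargs": {
  "dp": [
    [28,-28,0],
    [28,-28,0],
    [28,-28,0],
    [28,-28,0],
    [10,-6,0],
    [0,0,0]
  ],
  "yaw": [0,0,0,0,0,0]
}}

```text
t: 3.33
ee_pos: [704.8, 101.6, 341.8]
orientation: [-1.63, -2.685, 0.001]
ft_force: [-0.0, 0.5, 0.2]
width: 0.2
grasp_force: 0.0
```

Request:
{"fn": "play_rows", "kwargs": {
  "dp": [
    [1,3,-30],
    [0,0,-30],
    [0,0,-8],
    [0,0,-4],
    [0,0,0]
  ],
  "yaw": [0,0,0,0,0]
}}

```text
t: 3.75
ee_pos: [703.4, 108.0, 270.5]
orientation: [-1.624, -2.688, 0.001]
ft_force: [-0.6, -0.5, 0.8]
width: 0.6
grasp_force: 0.0
```

Run:
```python
from h import *
p=viewer.get_image("side"); a=p["pixels"][110:210,290:420,::-1]
w=viewer.get_image("wrist")["pixels"][:,:,::-1]
cv2.imwrite("pics/pad.png",np.hstack([cv2.resize(a,(520,400),interpolation=cv2.INTER_CUBIC),w[:,180:460]]))
```

```text
(no output)
```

View pics/pad.png

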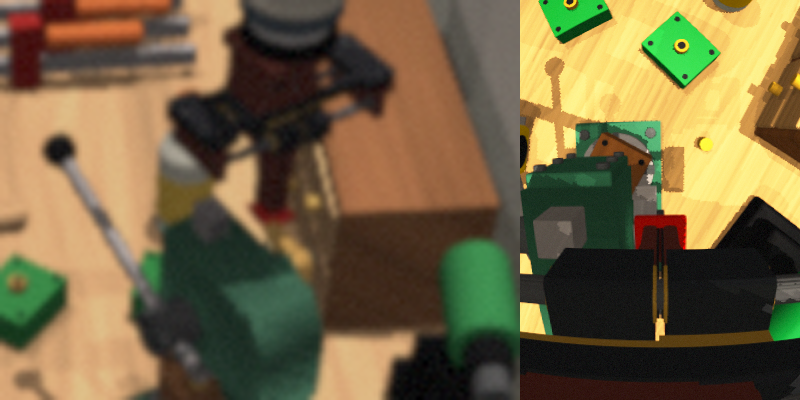

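The closed fingertips are over the middle of the red pad, as seen in both the side and wrist views. I press now.

Request:
{"fn": "play_rows", "kwargs": {
  "dp": [
    [0,0,-4],
    [0,0,-3],
    [0,0,-3],
    [0,0,-3],
    [0,0,0]
  ],
  "yaw": [0,0,0,0,0]
}}

```text
t: 4.27
ee_pos: [704.3, 107.4, 257.7]
orientation: [1.625, 2.688, 0.001]
ft_force: [-0.4, 1.5, 1.3]
width: 0.3
grasp_force: 1.1
```

Request:
{"fn": "play_rows", "kwargs": {
  "dp": [
    [0,0,-3],
    [0,0,-2],
    [0,0,0],
    [0,0,0]
  ],
  "yaw": [0,0,0,0]
}}

```text
t: 4.6
ee_pos: [704.1, 107.1, 252.5]
orientation: [-1.626, -2.688, 0.0]
ft_force: [-0.0, 2.4, 1.9]
width: 0.4
grasp_force: 1.4
```

Request:
{"fn": "play_rows", "kwargs": {
  "dp": [
    [0,0,-2],
    [0,0,0],
    [0,0,0]
  ],
  "yaw": [0,0,0]
}}

```text
t: 4.85
ee_pos: [704.1, 107.1, 250.5]
orientation: [-1.626, -2.688, 0.0]
ft_force: [-0.8, 3.4, 2.9]
width: 0.6
grasp_force: 1.6
```

Run:
```python
from h import *
print(ctrl.get_obs()["ft_force"])
w=viewer.get_image("wrist")["pixels"][:,:,::-1]
cv2.imwrite("pics/pad2.png",cv2.resize(w[110:310,180:460],None,fx=2,fy=2))
```

```text
[-0.83034347  3.38298995  2.9209621 ]
```

View pics/pad2.png

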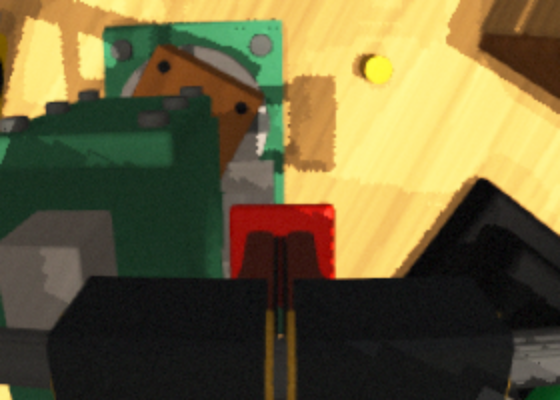

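Request:
{"fn": "play_rows", "kwargs": {
  "dp": [
    [0,0,10],
    [0,0,40],
    [0,0,35],
    [-34,16,0],
    [-34,16,0],
    [-34,17,0],
    [-34,17,0],
    [-34,17,0]
  ],
  "yaw": [0,0,0,0,0,0,0,0]
}}

```text
t: 5.57
ee_pos: [532.4, 189.7, 335.8]
orientation: [1.627, 2.687, -0.002]
ft_force: [-0.4, 0.7, -0.0]
width: 0.3
grasp_force: 0.0
```

Run:
```python
from h import *
np.set_printoptions(precision=1,suppress=True)
print(ctrl.get_obs()["ee_pos"])
p=viewer.get_image("top"); I=p["pixels"].astype(int); r,g,b=I[...,0],I[...,1],I[...,2]
m=(r>1.9*g)&(r>90); m[:118]=0;m[140:]=0;m[:,:268]=0;m[:,294:]=0
m=cv2.erode(m.astype(np.uint8),np.ones((3,3)))>0
W=np.array([world(p,(a,c),w=0) for c,a in zip(*np.nonzero(m))])
print(len(W),W.mean(0)); n=np.linalg.lstsq(np.c_[W[:,:2]-W[:,:2].mean(0),np.ones(len(W))],W[:,2],rcond=None)[0]
print("tilt",np.arctan(np.hypot(*n[:2])),np.round(n,3))
q=viewer.get_image("side"); s=q["pixels"][110:210,270:400,::-1]
w=viewer.get_image("wrist")["pixels"][:,:,::-1]
cv2.imwrite("pics/ball.png",np.hstack([cv2.resize(s,(520,400),interpolation=cv2.INTER_CUBIC),w[:,180:460]]))
```

```text
[532.4 189.7 335.8]
53 [704.8 107.3 248.3]
tilt 0.2151004477502226 [  0.1  -0.2 248.3]
```

View pics/ball.png

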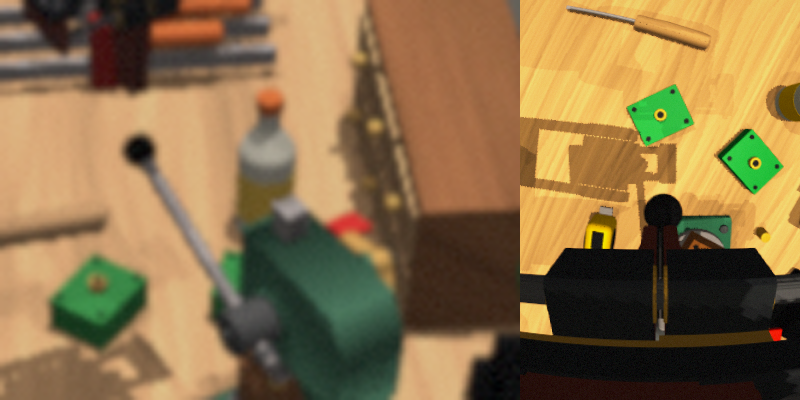

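Measured by depth, the pad has sunk about 17 mm, so the pawl is at roughly 0.3 rad. The fingertips line up with the ball in the wrist view: ball column 662, finger gap 660. I lower onto the ball.

Request:
{"fn": "play_rows", "kwargs": {
  "dp": [
    [0,0,-30],
    [0,0,-14],
    [0,0,-5],
    [0,0,-4],
    [-1,1,-4],
    [-1,1,-4],
    [0,0,0]
  ],
  "yaw": [0,0,0,0,0,0,0]
}}

```text
t: 6.3
ee_pos: [533.0, 192.1, 275.4]
orientation: [1.626, 2.687, 0.002]
ft_force: [0.2, 0.9, 1.1]
width: 0.5
grasp_force: 0.6
```

Request:
{"fn": "play_rows", "kwargs": {
  "dp": [
    [-1,2,-7],
    [-1,2,-7],
    [-1,1,-7],
    [-1,1,-7],
    [0,1,-7],
    [0,1,-7],
    [0,0,0]
  ],
  "yaw": [0,0,0,0,0,0,0]
}}

```text
t: 6.88
ee_pos: [529.0, 200.9, 233.2]
orientation: [1.626, 2.688, 0.003]
ft_force: [-1.4, 0.9, 2.8]
width: 0.5
grasp_force: 0.9
```

Run:
```python
from h import *
print(ctrl.get_obs()["ft_force"])
q=viewer.get_image("side"); s=q["pixels"][100:250,270:400,::-1]
w=viewer.get_image("wrist")["pixels"][:,:,::-1]
cv2.imwrite("pics/ball2.png",np.hstack([cv2.resize(s,(347,400),interpolation=cv2.INTER_CUBIC),w[:,180:460]]))
```

```text
[-1.44683565  0.86027602  2.8466206 ]
```

View pics/ball2.png

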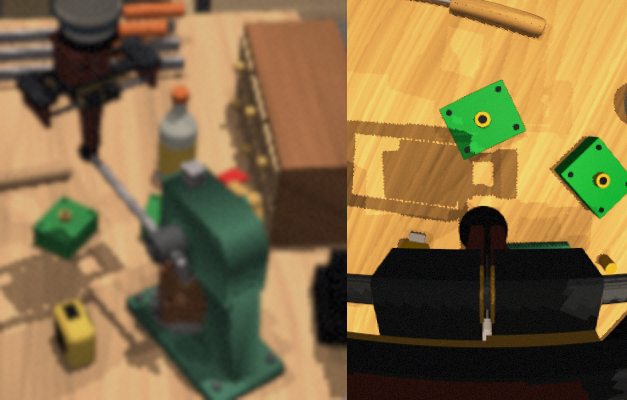

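The tips rest on the ball and the lever is following past the teeth. I continue along the arc.

Request:
{"fn": "play_rows", "kwargs": {
  "dp": [
    [0,0,-8],
    [0,0,-8],
    [0,0,-8],
    [0,0,-8],
    [1,-1,-8],
    [1,-1,-8],
    [1,-2,-8],
    [1,-2,-8]
  ],
  "yaw": [0,0,0,0,0,0,0,0]
}}

```text
t: 7.65
ee_pos: [533.4, 195.0, 169.7]
orientation: [1.626, 2.687, 0.005]
ft_force: [-1.7, 5.6, 7.9]
width: 0.4
grasp_force: 3.9
```

Request:
{"fn": "play_rows", "kwargs": {
  "dp": [
    [1,-2,-7],
    [1,-2,-7],
    [1,-2,-6],
    [1,-2,-6],
    [2,-3,-6],
    [0,0,0]
  ],
  "yaw": [0,0,0,0,0,0]
}}

```text
t: 8.15
ee_pos: [539.6, 183.3, 136.8]
orientation: [1.626, 2.687, 0.003]
ft_force: [0.1, 2.1, 2.4]
width: 0.9
grasp_force: 1.1
```

Request:
{"fn": "play_rows", "kwargs": {
  "dp": [
    [1,-2,-4],
    [1,-2,-4],
    [1,-1,-3],
    [0,0,0]
  ],
  "yaw": [0,0,0,0]
}}

```text
t: 8.48
ee_pos: [541.9, 179.5, 127.6]
orientation: [-1.627, -2.687, -0.005]
ft_force: [-6.7, 7.8, 16.6]
width: 0.5
grasp_force: 9.0
```

Run:
```python
from h import *
print(ctrl.get_obs()["ft_force"])
q=viewer.get_image("side"); s=q["pixels"][130:270,270:400,::-1]
w=viewer.get_image("wrist")["pixels"][:,:,::-1]
cv2.imwrite("pics/ball3.png",np.hstack([cv2.resize(s,(370,400),interpolation=cv2.INTER_CUBIC),w[:,180:460]]))
```

```text
[-6.6540134   7.84681619 16.61112516]
```

View pics/ball3.png

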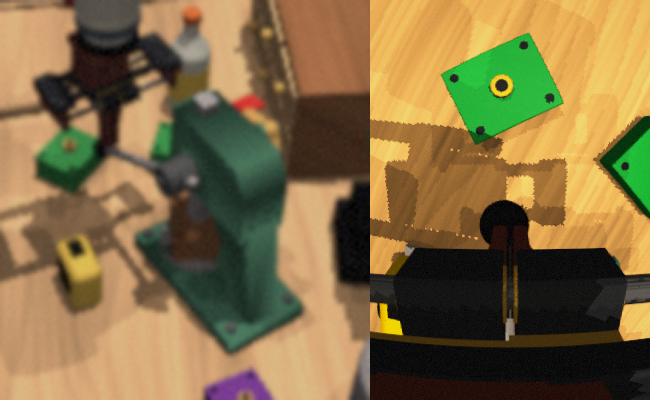

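Request:
{"fn": "play_rows", "kwargs": {
  "dp": [
    [0,0,-2],
    [0,0,0],
    [0,0,0],
    [0,0,0]
  ],
  "yaw": [0,0,0,0]
}}

```text
t: 8.92
ee_pos: [542.2, 179.3, 126.7]
orientation: [1.626, 2.687, 0.005]
ft_force: [-8.0, 5.6, 24.3]
width: 0.4
grasp_force: 12.5
```

The force climbed steeply to 24 N against the usual 7 N or so, which is the hard stop at flush. I back off straight up and check.

Request:
{"fn": "play_rows", "kwargs": {
  "dp": [
    [0,0,5],
    [0,0,20],
    [0,0,40],
    [0,0,40],
    [0,0,40],
    [-30,20,20],
    [-30,20,0],
    [0,0,0]
  ],
  "yaw": [0,0,0,0,0,0,0,0]
}}

```text
t: 9.58
ee_pos: [478.4, 219.6, 290.5]
orientation: [1.624, 2.689, 0.003]
ft_force: [0.6, -0.3, -0.1]
width: 0.2
grasp_force: 0.0
```

Run:
```python
from h import *
np.set_printoptions(precision=1,suppress=True)
print(ctrl.get_obs()["ft_force"])
p=viewer.get_image("top"); q=viewer.get_image("side")
I=p["pixels"].astype(int); r,g,b=I[...,0],I[...,1],I[...,2]
m=(r>1.9*g)&(r>90); m[:118]=0;m[140:]=0;m[:,:268]=0;m[:,294:]=0
m=cv2.erode(m.astype(np.uint8),np.ones((3,3)))>0
W=np.array([world(p,(a,c),w=0) for c,a in zip(*np.nonzero(m))]); print("pad",W.mean(0))
for x in (p,q):
    for k in models.landmark_of(x,"lever_ball")[:1]: print(k["conf"],k["location"],world(x,k["location"]))
cv2.imwrite("pics/end.png",np.hstack([cv2.resize(x["pixels"][90:250,250:400,::-1],(375,400),interpolation=cv2.INTER_CUBIC) for x in (p,q)]))
```

```text
[ 0.6 -0.3 -0.1]
pad [704.8 107.3 248.3]
0.91 [255.1, 198.3] [531.2 181.8 130.2]
0.69 [305.4, 181.8] [531.2 170.6 120.2]
```

View pics/end.png

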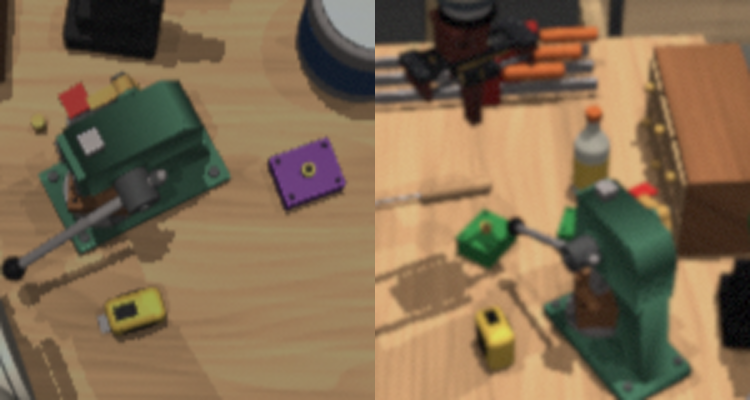

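The lever stays down with the ball top near z 127, a lever angle of about 1.05. The pad is still pressed, at z 248, and the arm touches nothing.

```bash
python3 -c "
from workcell import ticket
print(ticket.close_job())"
```

```text
the job is handed in; nothing more can be done
None
```

I handed the job in with the pawl pressed clear (about 0.3 rad), the lever down at about 1.05 rad, and the ram stopped hard at 24 N, where the bush should be flush. I didn't see the bush itself, and no verdict came back.

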